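Stand pump-housing shells in their pouring cans

TASK

The three round-bodied pump-housing shells are poured next: stand each one upright, cup up, on the floor of the empty steel can of its size (small in small, medium in medium, large in large), in the middle so that there is a gap for backing sand all round. The shells are brittle, so set each down gently and never let one drop or tip over; leave the cans where they stand, and do not disturb the block tree and the elbow shell, which are not wanted.

Things in the scene. Friction and masses are not known exactly. Their poses are not given: they have to be found in the camera images.
- shell_small: The small pump-housing shell: grey ceramic mould, upright on the bench, 95 mm tall, about 120 g. Round drum body 40 mm in diameter with an outlet stub to +x reaching 28 mm from the axis; above it a narrow neck and a round open pouring cup: its top 24 mm are an upright band 38 mm in outer diameter, the place to grip from above. Origin: centre of the flat underside; z up the axis.
- shell_medium: The medium pump-housing shell: grey ceramic mould, upright on the bench, 115 mm tall, about 220 g. Round drum body 52 mm in diameter with an outlet stub to +x reaching 34 mm from the axis; above it a narrow neck and a round open pouring cup: its top 24 mm are an upright band 47 mm in outer diameter, the place to grip from above. Origin: centre of the flat underside; z up the axis.
- shell_large: The large pump-housing shell: grey ceramic mould, upright on the bench, 140 mm tall, about 400 g. Round drum body 64 mm in diameter with an outlet stub to +x reaching 40 mm from the axis; above it a narrow neck and a round open pouring cup: its top 24 mm are an upright band 56 mm in outer diameter, the place to grip from above. Origin: centre of the flat underside; z up the axis.
- can_small: The small one of three empty open round steel cans (for backing sand), loose on a low rusty steel tray: 80 mm inside diameter, wall 2.5 mm, 55 mm high, floor 3 mm thick, two small lugs outside under the rim. Origin: centre of the underside (its inner floor lies 3 mm higher); z up along the axis.
- can_medium: The medium one of three empty open round steel cans (for backing sand), loose on a low rusty steel tray: 96 mm inside diameter, wall 2.5 mm, 70 mm high, floor 3 mm thick, two small lugs outside under the rim. Origin: centre of the underside (its inner floor lies 3 mm higher); z up along the axis.
- can_large: The large one of three empty open round steel cans (for backing sand), loose on a low rusty steel tray: 112 mm inside diameter, wall 2.5 mm, 85 mm high, floor 3 mm thick, two small lugs outside under the rim. Origin: centre of the underside (its inner floor lies 3 mm higher); z up along the axis.
- block_tree: Another kind of grey shell that is not wanted: a tree of small rounded cubes in three tiers of four round a sprue, with a 42 mm pouring cup on top; 122 mm tall, 74 mm across. Origin: centre of the underside, z up.
- elbow_shell: Another kind of grey shell that is not wanted: two pipe elbows with upturned open mouths either side of a runner, with a 40 mm pouring cup on top; 105 mm tall, 95 mm by 40 mm in plan. Origin: centre of the underside, z up.
Not all that is in view belongs to the job. What is shaped like the block_tree but pink or yellow is not meant. Leave any red look-alike of the shell_large alone.

How it is judged:
By the outcome, as a careful person would: the job done as asked, in the order asked, and still so for the second after the job is handed in, with the robot touching nothing.
It also fails if it takes over 90 s, if anything falls off the work surface, if the arm or the gripper's body presses on something with over 40 N, if the wrist force passes 120 N, or if a joint passes its speed limit or range.

ROBOT

A 6-joint arm with a two-finger parallel gripper is mounted at the origin on the work surface. World frame = base frame: x ahead of the robot, y to its left, z up, the work surface at z = 0. Lengths are in m, angles in rad, forces in N, time in s.
With the tool pointing down it reaches from about 0.3 to 0.775 m from the base axis. Payload 14.6 kg.
Tool frame: the origin (TCP) lies midway between the tips of the shut fingers; the grasp point (between the pads) lies 19 mm behind it (bot.pinch_z is the distance from the TCP to the grasp point, in m); z points along the fingers, y is the direction in which the jaws open and shut (so a half turn about z gives the same grasp; the last joint's range is limited). The gripper opens to 85 mm and grips with 20 to 120 N. Pads are 22 mm wide; open, the fingers measure 114 mm over their backs; the gripper's body (76 mm by 85 mm) begins 54 mm behind the grasp point. The pads swing forward as they close: fully open they stand 13 mm farther back than shut.
Start: joints at [-1.299, 0.3, 1.521, -0, 1.321, -0.067], TCP at [0.183, -0.519, 0.231] pointing down, gripper open.
Joint ranges: [-3.03, 3.03], [-0.79, 2.21], [0.23, 2.52], [-1.04, 4.18], [0, 3.07], [-2.55, 2.55]. Speed limits (rad/s): [2.22, 2.22, 2.57, 3.14, 3.14, 3.14].

INTERFACE

Orientations are given as a unit quaternion [x, y, z, w].
In Python, from cell import bot gives the robot as it stands. The module is installed in compiled form; this text tells all that it offers.
- The arm moves only by the tool play_rows, never from a script. Its argument "series" is a list that holds one entry, the list of rows, each a list of 7 numbers: the opening, from 0 (shut) to 1 (fully open), then the shift along the tool's x, y, z in m, then the turn, a rotation vector about the tool's x, y, z in degrees. In form: [[[grip, dx, dy, dz, ax, ay, az], ...]]. A call has 1 to 5 rows; each row is the pose to reach, as a shift and turn from the pose commanded when the call began, along the tool's axes at that moment; what a row does not reach only later rows make up. A row lasts 1/10 s, in which the tool goes at most 50 mm and 8.59 degrees, less where a joint would pass 70% of its speed; a pose out of reach is approached as far as the arm can. A call with a gripper value outside its range is refused whole. The fingers move at their own pace and stop on an object; "squeeze" is the grip in N (left out, the last holds). Time passes only in rows, so rows that repeat a pose let the fingers close. It gives the time, the measured TCP pose, the force and the opening at its end, in the units of the state.
- bot.get_state(): the state, without advancing time (a new reading comes with each control period).
- bot.capture(name): name is "scene" or "top" or "wrist"; returns the picture (420x560x3 uint8, red, green, blue); there is no depth.
- bot.camera_params(name): a dict with "mtx" (3x3 intrinsics, pixels), "dist" ([k1, k2, p1, p2, k3] as OpenCV has them; the pictures are not rectified), "rvec" (rotation vector, rad) and "tvec" (3), from world to camera coordinates, as OpenCV has them; the wrist camera has in their place "mount" (4x4, takes a point from camera to tool coordinates, whose origin is the TCP and whose axes are the flange's). Camera axes: x right, y down, z forward; pixel columns grow to the right and rows downward; lengths in m; the calibration is good to about 2 mm. A picture is of the moment at which its call begins: read the wrist's pose just before it. camera_params takes no time and is no camera call.
- bot.sign_off(): hands the job in, once; it reports no verdict.
The state is a dict: "t": time; "joint_positions": joint angles; "joint_vel": joint speeds; "tau": joint torques, N m; "position": TCP position; "tcp_rot": TCP orientation; "force": force on the tool from outside, world axes, zero at the start; "wrist_torque": the same for the moment, N m; "gripper_width": opening from 0.0 (shut) to 1.0 (fully open).
Only numpy, scipy, OpenCV 4.12 (cv2) and the standard library are available. Lean on these libraries where they do the work, as an engineer would, in place of code of your own. Each camera call takes 0.05 s, during which the arm holds its last target.

## Working session

There is one attempt and no reset: what is moved stays moved. The work goes in short steps, Python scripts to look and compute and a tool call to move; the robot and the scene stay as the last step left them, time stands still between calls to the robot, and variables do not carry over. Pictures are saved under pics/ and viewed, and the job is handed in when it is done.

Besides the shell and the picture viewer there is one more tool, called after "Emit:" as name(argument=value, ...) on one line, values as JSON. play_rows: Moves the arm, as the interface text tells. Its arguments: {"type":"object","properties":{"series":{"type":"array"},"squeeze":{"type":"number"}},"required":["series"]}

```bash
mkdir -p pics; python3 - <<'E'
from cell import bot
import cv2,numpy as np
s=bot.get_state(); print(s, bot.pinch_z)
for n in ["scene","top","wrist"]:
    im=bot.capture(n); cv2.imwrite(f"pics/{n}0.png",im[:,:,::-1]); p=bot.camera_params(n); print(n,{k:np.round(v,4).tolist() for k,v in p.items()})
E
```

```text
{'t': 0.0, 'joint_positions': array([-1.29861654e+00,  3.00472833e-01,  1.52158508e+00,  1.02003705e-05,
        1.32066003e+00, -6.66112296e-02]), 'joint_vel': array([ 0.00012418, -0.00127574,  0.00126715,  0.00087416, -0.00072326,
        0.00056714]), 'tau': array([-2.89335985e-04, -5.43505669e+01, -3.61791015e+01, -1.05558952e-04,
        4.05767452e-03, -4.22423466e-05]), 'position': array([ 0.18272399, -0.51852153,  0.23071866]), 'tcp_rot': array([ 9.85686913e-01,  1.68585268e-01, -5.28146588e-05, -5.60182924e-04]), 'force': array([-0.05783805, -0.26753166, -0.87890136]), 'wrist_torque': array([ 0.01676427, -0.05123196, -0.0023393 ]), 'gripper_width': 1.0000187716544748} 0.0187
scene {'mtx': [[402.7338, 0.0, 280.6684], [0.0, 402.7338, 210.1407], [0.0, 0.0, 1.0]], 'dist': [-0.032, 0.0, 0.0, 0.0, 0.0], 'rvec': [0.8167, 2.5291, -1.1264], 'tvec': [0.3695, -0.1368, 1.2637]}
top {'mtx': [[500.3256, 0.0, 281.4484], [0.0, 500.3256, 213.2085], [0.0, 0.0, 1.0]], 'dist': [-0.0765, 0.0, 0.0, 0.0, 0.0], 'rvec': [2.212, -2.1519, 0.1023], 'tvec': [-0.0106, 0.4451, 1.1272]}
wrist {'mtx': [[303.1568, 0.0, 279.7342], [0.0, 303.1568, 207.9534], [0.0, 0.0, 1.0]], 'dist': [-0.0666, 0.0, 0.0, 0.0, 0.0], 'mount': [[-0.0009, -0.9594, -0.2822, 0.0724], [1.0, -0.0008, -0.0003, 0.0002], [0.0001, -0.2822, 0.9594, -0.1425], [0.0, 0.0, 0.0, 1.0]]}
```

View pics/scene0.png

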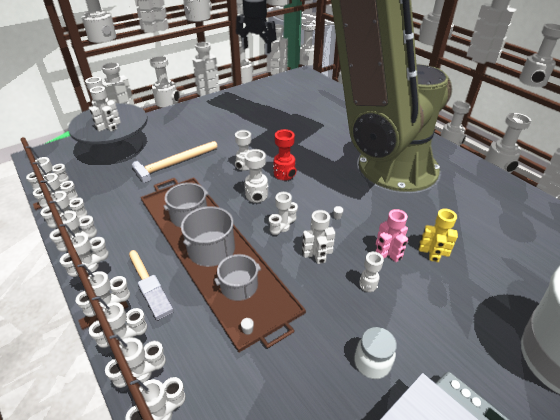

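View pics/top0.png

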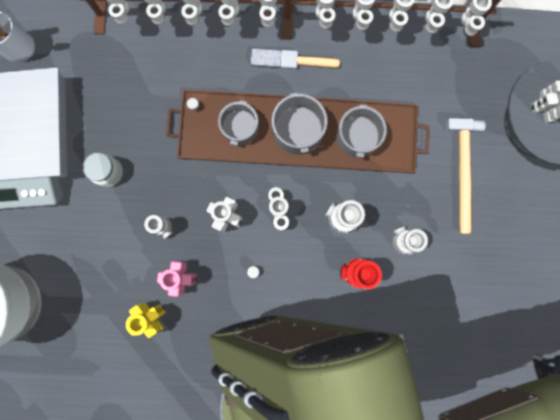

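View pics/wrist0.png

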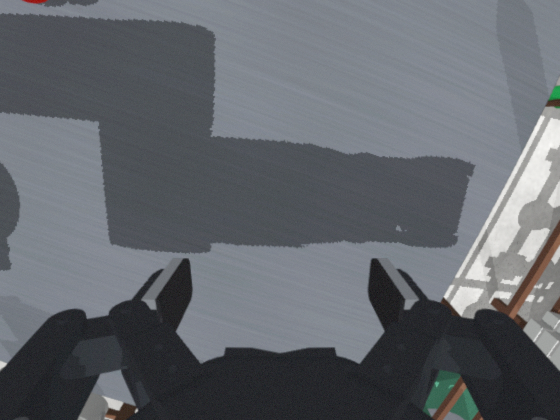

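```bash
python3 - <<'E'
import cv2,numpy as np
t=cv2.imread("pics/top0.png"); s=cv2.imread("pics/scene0.png")
cv2.imwrite("pics/c1.png",cv2.resize(t[80:180,160:430],None,fx=2.9,fy=2.9,interpolation=cv2.INTER_CUBIC))
a=cv2.resize(t[195:295,320:440],None,fx=4,fy=4,interpolation=cv2.INTER_CUBIC)
b=cv2.resize(t[200:300,130:210],None,fx=4,fy=4,interpolation=cv2.INTER_CUBIC)
cv2.imwrite("pics/c2.png",np.hstack([a,b]))
a=cv2.resize(s[120:210,220:310],None,fx=4,fy=4,interpolation=cv2.INTER_CUBIC)
b=cv2.resize(s[240:330,330:420],None,fx=4,fy=4,interpolation=cv2.INTER_CUBIC)
cv2.imwrite("pics/c3.png",np.hstack([a,b]))
E
```

```text
(no output)
```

View pics/c1.png

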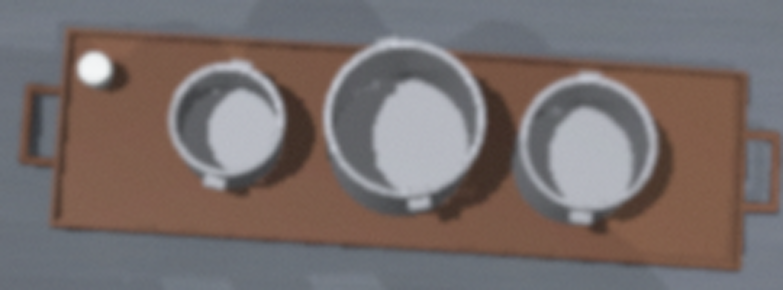

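View pics/c2.png

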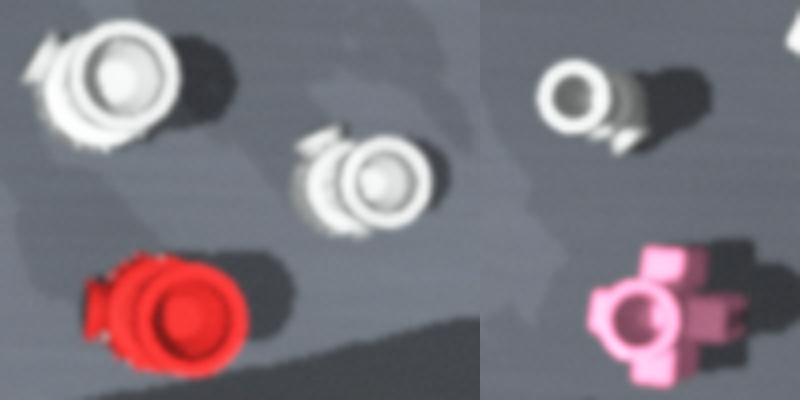

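View pics/c3.png

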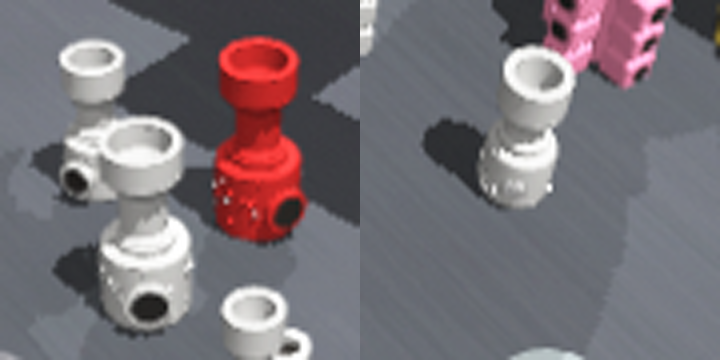

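```bash
cat > h.py <<'E'
import cv2,numpy as np
from scipy.optimize import least_squares
from scipy.ndimage import map_coordinates
def cam(name,state=None):
    from cell import bot
    p=bot.camera_params(name); K=np.array(p["mtx"]);d=np.array(p["dist"])
    if "rvec" in p:
        R=cv2.Rodrigues(np.array(p["rvec"]))[0]; t=np.array(p["tvec"]).ravel()
    else:
        from scipy.spatial.transform import Rotation as Ro
        M=np.array(p["mount"]); T=np.eye(4);T[:3,:3]=Ro.from_quat(state["tcp_rot"]).as_matrix();T[:3,3]=state["position"]
        W=np.linalg.inv(T@M); R=W[:3,:3];t=W[:3,3]
    return K,d,R,t
def cast(c,px,z):
    K,d,R,t=c
    u=cv2.undistortPoints(np.float64(px).reshape(-1,1,2),K,d).reshape(-1,2)
    v=np.c_[u,np.ones(len(u))]@R; o=-R.T@t
    return o+v*((z-o[2])/v[:,2])[:,None]
def proj(c,P):
    K,d,R,t=c
    return cv2.projectPoints(np.float64(P).reshape(-1,1,3),cv2.Rodrigues(R)[0],t,K,d)[0].reshape(-1,2)
def circ(c,img,xy,z,r,tol=0.006,it=6,rng=None):
    """rim edge points by radial gradient of an expected circle at height z; fit centre+radius"""
    g=cv2.GaussianBlur(cv2.cvtColor(img,cv2.COLOR_BGR2GRAY),(0,0),.7).astype(float)
    xy=np.array(xy,float)
    for k in range(it):
        a=np.radians(np.arange(0,360,4)) if rng is None else np.radians(np.arange(rng[0],rng[1],3))
        rr=np.linspace(r-tol,r+tol,41); pts=[]
        A,RR=np.meshgrid(a,rr,indexing='ij')
        P=np.stack([xy[0]+RR*np.cos(A),xy[1]+RR*np.sin(A),0*A+z],-1)
        uv=proj(c,P).reshape(*A.shape,2)
        v=map_coordinates(g,[uv[...,1],uv[...,0]],order=1)
        dv=np.gradient(v,axis=1); i=np.argmin(dv,1)   # bright inside -> dark outside
        ok=-dv[np.arange(len(a)),i]>0.6*np.median(-dv.min(1))
        Q=P[np.arange(len(a)),i][ok][:,:2]
        s=least_squares(lambda p:np.hypot(Q[:,0]-p[0],Q[:,1]-p[1])-p[2],[*xy,r],loss='soft_l1',f_scale=.0007)
        xy=s.x[:2]
    return s.x,np.sqrt(np.median(s.fun**2)),len(Q)
E
python3 - <<'E'
from h import *
ct=cam("top");cs=cam("scene");print(-ct[2].T@ct[3],-cs[2].T@cs[3])
t=cv2.imread("pics/top0.png");s=cv2.imread("pics/scene0.png")
def first(p,z,c=ct):return cast(c,[p],z)[0]
for n,p,z,r in [("S",(153.5,224),.095,.019),("M",(416.5,240.5),.115,.0235),("L",(351,214),.14,.028)]:
    e=first(p,z)[:2]; o=circ(ct,t,e,z,r); q=proj(cs,[[*o[0][:2],z]])
    print(n,np.round(e,4),np.round(o[0],4),round(o[1]*1e3,2),o[2],"scene px",q.round(1), "dist",np.hypot(*o[0][:2]).round(3))
    o=circ(cs,s,o[0][:2],z,r,tol=.008);print("   scene",np.round(o[0],4),round(o[1]*1e3,2),o[2])
for n,p,h,r in [("S",(238.5,121),.055,.0425),("M",(363,129),.07,.0505),("L",(300,121),.085,.0585)]:
  for th in (0.003,.006,.010):
    z=h+th; e=first(p,z)[:2]; o=circ(ct,t,e,z,r)
    o2=circ(cs,s,o[0][:2],z,r)
    print(n,th,np.round(o[0],4),round(o[1]*1e3,2),o[2],'scene',np.round(o2[0],4),round(o2[1]*1e3,2),o2[2])
# floor and tray edge corners
E
```

```text
[0.34780268 0.01028294 1.16085704] [0.90649845 0.61765763 0.74098206]
S [0.4079 0.2752] [0.4084 0.2765 0.0195] 0.21 85 scene px [[375.2 257.9]] dist 0.493
   scene [0.41   0.2759 0.0192] 0.24 75
M [ 0.3873 -0.2836] [ 0.3883 -0.2829  0.0238] 0.29 69 scene px [[243.2 134. ]] dist 0.48
   scene [ 0.3899 -0.2842  0.0243] 1.07 78
L [ 0.4372 -0.1403] [ 0.4369 -0.1381  0.03  ] 0.46 63 scene px [[256.1 154.9]] dist 0.458
   scene [ 0.4407 -0.1414  0.0295] 0.97 68
S 0.003 [0.6486 0.1066 0.0455] 0.3 85 scene [0.6484 0.1036 0.0451] 0.38 89
S 0.006 [0.6478 0.1063 0.0454] 0.4 85 scene [0.6495 0.1059 0.045 ] 0.37 89
S 0.01 [0.6467 0.106  0.0452] 0.3 85 scene [0.651  0.1089 0.0447] 0.41 89
M 0.003 [ 0.6349 -0.173   0.0535] 0.32 87 scene [ 0.6345 -0.1761  0.0538] 0.64 84
M 0.006 [ 0.6341 -0.1725  0.0534] 0.39 87 scene [ 0.6357 -0.1726  0.0536] 0.74 84
M 0.01 [ 0.633  -0.1719  0.0532] 0.3 87 scene [ 0.6374 -0.1679  0.0533] 0.69 83
L 0.003 [ 0.645  -0.0306  0.0613] 0.4 87 scene [ 0.6454 -0.0339  0.0614] 0.42 85
L 0.006 [ 0.6441 -0.0305  0.0612] 0.34 87 scene [ 0.6466 -0.0309  0.0611] 0.41 85
L 0.01 [ 0.643  -0.0304  0.0609] 0.32 87 scene [ 0.6482 -0.0269  0.0607] 0.42 85
```

Identified in the top view: small shell (154,225), medium (416,240), large (351,214). The red one at (365,274) is the look-alike, the block tree is at (224,213) and the elbow at (279,208). Cans: small (239,122), large (300,122), medium (362,130). The measured radii agree with the sizes given, and the tray top is at about 6 mm.

```bash
cat > go.py <<'E'
import sys,numpy as np
from cell import bot
from scipy.spatial.transform import Rotation as Ro
s=bot.get_state(); R=Ro.from_quat(s["tcp_rot"])
print("t %.2f"%s["t"],"pos",s["position"].round(4),"yaw %.2f"%np.degrees(np.arctan2(*R.as_matrix()[1::-1,0])),"tilt",R.as_matrix()[:2,2].round(4),"j",s["joint_positions"].round(2),"F",s["force"].round(1),"w %.3f"%s["gripper_width"])
a=list(map(float,sys.argv[1:]))
for i in range(0,len(a),3):
    d=R.inv().apply(np.array(a[i:i+3])-s["position"]); print(a[i:i+3],"->",d.round(4),"dist %.3f"%np.linalg.norm(d))
E
python3 go.py .42 -.2 .25  .409 .276 .23
```

```text
t 0.15 pos [ 0.1828 -0.5186  0.2309] yaw 19.41 tilt [-0.0002  0.0008] j [-1.3   0.3   1.52  0.    1.32 -0.07] F [ 0.5 -0.   0.4] w 1.001
[0.42, -0.2, 0.25] -> [ 0.3296 -0.2216 -0.0189] dist 0.398
[0.409, 0.276, 0.23] -> [ 0.4775 -0.6742  0.0015] dist 0.826
```

Emit:
play_rows(series=[[[1, 0.05, -0.04, -0.01, 0, 0, 0], [1, 0.1, -0.07, -0.02, 0, 0, 0], [1, 0.14, -0.1, -0.02, 0, 0, 0], [1, 0.18, -0.13, -0.02, 0, 0, 0], [1, 0.22, -0.16, -0.02, 0, 0, 0]]])

```text
t: 0.65
position: [0.3246, -0.3125, 0.2513]
tcp_rot: [0.986, 0.168, 0.0, 0.0]
force: [0.7, -0.1, 0.4]
gripper_width: 0.998
```

```bash
python3 go.py .42 -.2 .25  .409 .276 .23
```

```text
t 0.65 pos [ 0.3246 -0.3125  0.2513] yaw 19.39 tilt [ 0.0002 -0.0002] j [-0.85  0.06  1.76  0.    1.32  0.38] F [ 0.7 -0.1  0.4] w 0.998
[0.42, -0.2, 0.25] -> [ 0.1273 -0.0744  0.0013] dist 0.147
[0.409, 0.276, 0.23] -> [ 0.275  -0.5271  0.0212] dist 0.595
```

Emit:
play_rows(series=[[[1, 0.03, -0.04, 0, 0, 0, 0], [1, 0.06, -0.08, 0, 0, 0, 0], [1, 0.09, -0.12, 0, 0, 0, 0], [1, 0.11, -0.165, 0, 0, 0, 0], [1, 0.13, -0.21, 0, 0, 0, 0]]])

```text
t: 1.15
position: [0.3765, -0.0711, 0.2511]
tcp_rot: [0.986, 0.169, 0.0, -0.0]
force: [0.8, 0.4, -0.1]
gripper_width: 1.002
```

```bash
python3 go.py .409 .276 .23
```

```text
t 1.15 pos [ 0.3765 -0.0711  0.2511] yaw 19.40 tilt [-0.      0.0001] j [-0.28 -0.1   1.92  0.    1.33  0.95] F [ 0.8  0.4 -0.1] w 1.002
[0.409, 0.276, 0.23] -> [ 0.1459 -0.3166  0.0211] dist 0.349
```

Emit:
play_rows(series=[[[1, 0.02, -0.043, 0, 0, 0, 0], [1, 0.04, -0.086, 0, 0, 0, 0], [1, 0.06, -0.13, 0, 0, 0, 0], [1, 0.08, -0.17, 0, 0, 0, 0], [1, 0.1, -0.21, 0, 0, 0, 0]]])

```text
t: 1.65
position: [0.401, 0.1603, 0.2512]
tcp_rot: [0.986, 0.169, 0.0, 0.0]
force: [0.6, -1.0, -0.5]
gripper_width: 1.001
```

```bash
python3 go.py .409 .276 .23
```

```text
t 1.65 pos [0.401  0.1603 0.2512] yaw 19.44 tilt [0.0003 0.    ] j [ 0.3   0.02  1.8  -0.    1.32  1.53] F [ 0.6 -1.  -0.5] w 1.001
[0.409, 0.276, 0.23] -> [ 0.046  -0.1064  0.0212] dist 0.118
```

Emit:
play_rows(series=[[[1, 0.015, -0.035, 0, 0, 0, 0], [1, 0.03, -0.065, 0.01, 0, 0, 0], [1, 0.04, -0.09, 0.02, 0, 0, 0], [1, 0.04, -0.09, 0.02, 0, 0, 0], [1, 0.04, -0.09, 0.02, 0, 0, 0]]])

```text
t: 2.15
position: [0.4089, 0.2565, 0.2308]
tcp_rot: [0.986, 0.169, -0.001, 0.0]
force: [-0.0, -0.3, 0.3]
gripper_width: 1.001
```

```bash
python3 go.py .409 .276 .23; cat > wr.py <<'E'
import sys
from h import *
from cell import bot
n,x,y,z,r=sys.argv[1],*map(float,sys.argv[2:6])
s=bot.get_state();im=bot.capture("wrist")[:,:,::-1].copy();cv2.imwrite(f"pics/{n}.png",im)
c=cam("wrist",s);o=circ(c,im,(x,y),z,r,tol=.007);print("wrist",o[0].round(4),round(o[1]*1e3,2),o[2],"px",proj(c,[[*o[0][:2],z]]).round(0))
E
python3 wr.py w1 .409 .276 .095 .019
```

```text
t 2.15 pos [0.4089 0.2565 0.2308] yaw 19.47 tilt [-0.0009 -0.0006] j [ 0.48  0.15  1.71 -0.    1.29  1.72] F [-0.  -0.3  0.3] w 1.001
[0.409, 0.276, 0.23] -> [ 0.0066 -0.0183  0.0008] dist 0.019
wrist [0.4104 0.2763 0.0188] 0.18 90 px [[260. 190.]]
```

View pics/w1.png

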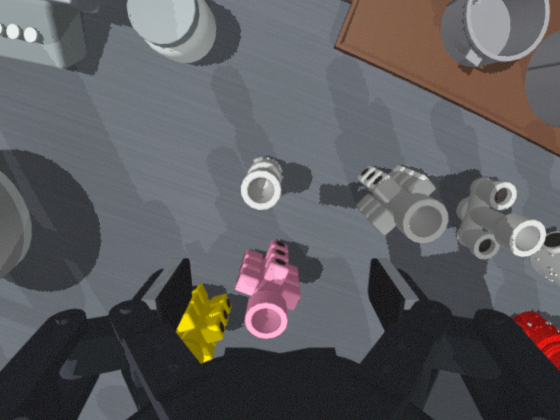

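Wrist view shows the small shell's rim at (260,190), clear of the pink tree (265,320) and the block tree (425,220). All three cameras agree within 2 mm on (0.410, 0.276).

```bash
python3 go.py .410 .2762 .13 .41 .2762 .061
```

```text
t 2.20 pos [0.4091 0.2561 0.2312] yaw 19.42 tilt [-0.0002 -0.0002] j [ 0.48  0.15  1.71 -0.    1.29  1.72] F [ 0.4 -0.1 -0.2] w 0.999
[0.41, 0.2762, 0.13] -> [ 0.0076 -0.0187  0.1012] dist 0.103
[0.41, 0.2762, 0.061] -> [ 0.0076 -0.0187  0.1702] dist 0.171
```

Emit:
play_rows(series=[[[1, 0.0076, -0.0187, 0.02, 0, 0, 0], [1, 0.0076, -0.0187, 0.06, 0, 0, 0], [1, 0.0076, -0.0187, 0.1, 0, 0, 0], [1, 0.0076, -0.0187, 0.13, 0, 0, 0], [1, 0.0076, -0.0187, 0.15, 0, 0, 0]]])

```text
t: 2.7
position: [0.4098, 0.2754, 0.0796]
tcp_rot: [0.986, 0.168, -0.001, 0.0]
force: [0.6, -0.3, -0.0]
gripper_width: 1.001
```

```bash
python3 go.py .410 .2762 .061
```

```text
t 2.70 pos [0.4098 0.2754 0.0796] yaw 19.34 tilt [-0.0012 -0.0007] j [ 0.52  0.37  1.82 -0.    0.95  1.75] F [ 0.6 -0.3 -0. ] w 1.001
[0.41, 0.2762, 0.061] -> [ 0.0005 -0.0007  0.0186] dist 0.019
```

Emit:
play_rows(series=[[[1, 0.0005, -0.0007, 0.0186, 0, 0, 0], [0.8, 0.0005, -0.0007, 0.0186, 0, 0, 0], [0.65, 0.0005, -0.0007, 0.0186, 0, 0, 0], [0.55, 0.0005, -0.0007, 0.0186, 0, 0, 0], [0.5, 0.0005, -0.0007, 0.0186, 0, 0, 0]]], squeeze=25)

```text
t: 3.2
position: [0.4108, 0.2776, 0.0637]
tcp_rot: [0.986, 0.168, 0.001, -0.0]
force: [-0.2, 0.2, 0.4]
gripper_width: 0.499
```

Emit:
play_rows(series=[[[0.46, 0, 0, 0, 0, 0, 0], [0.43, 0, 0, 0, 0, 0, 0], [0.4, 0, 0, 0, 0, 0, 0], [0.35, 0, 0, 0, 0, 0, 0], [0.35, 0, 0, 0, 0, 0, 0]]])

```text
t: 3.7
position: [0.4108, 0.2775, 0.0633]
tcp_rot: [0.986, 0.169, 0.001, -0.0]
force: [-0.2, -2.2, 6.1]
gripper_width: 0.438
```

```bash
python3 go.py; python3 wr.py w2 .41 .2762 .095 .019
```

```text
t 3.70 pos [0.4108 0.2775 0.0633] yaw 19.42 tilt [0.0014 0.0004] j [ 0.52  0.4   1.83 -0.    0.92  1.75] F [-0.2 -2.2  6.1] w 0.438
wrist [0.4103 0.2773 0.019 ] 0.33 67 px [[279. 300.]]
```

View pics/w2.png

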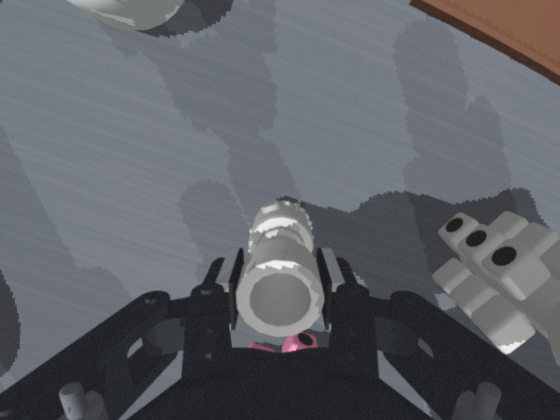

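Emit:
play_rows(series=[[[0.35, 0, 0, -0.01, 0, 0, 0], [0.35, 0, 0, -0.03, 0, 0, 0], [0.35, 0, 0, -0.06, 0, 0, 0], [0.35, 0, 0, -0.095, 0, 0, 0], [0.35, 0, 0, -0.12, 0, 0, 0]]])

```text
t: 4.25
position: [0.4104, 0.2776, 0.1854]
tcp_rot: [0.986, 0.169, 0.001, -0.0]
force: [-0.4, -0.0, -0.7]
gripper_width: 0.437
```

```bash
python3 go.py .648 .106 .19;python3 go.py .648 .106 .075 
```

```text
t 4.25 pos [0.4104 0.2776 0.1854] yaw 19.42 tilt [0.0017 0.0011] j [0.52 0.22 1.73 0.   1.19 1.75] F [-0.4 -0.  -0.7] w 0.437
[0.648, 0.106, 0.19] -> [ 0.167   0.2408 -0.0044] dist 0.293
t 4.25 pos [0.4104 0.2776 0.1854] yaw 19.42 tilt [0.0017 0.0011] j [0.52 0.22 1.73 0.   1.19 1.75] F [-0.4 -0.  -0.7] w 0.437
[0.648, 0.106, 0.075] -> [0.1668 0.2409 0.1106] dist 0.313
```

Emit:
play_rows(series=[[[0.35, 0.014, 0.02, -0.002, 0, 0, 0], [0.35, 0.032, 0.047, -0.004, 0, 0, 0], [0.35, 0.052, 0.075, -0.004, 0, 0, 0], [0.35, 0.073, 0.105, -0.004, 0, 0, 0], [0.35, 0.094, 0.136, -0.004, 0, 0, 0]]])

```text
t: 4.75
position: [0.5451, 0.1796, 0.1873]
tcp_rot: [0.986, 0.169, 0.0, -0.0]
force: [0.3, 0.9, -0.8]
gripper_width: 0.434
```

```bash
python3 go.py .648 .106 .19
```

```text
t 4.75 pos [0.5451 0.1796 0.1873] yaw 19.43 tilt [0.0003 0.0002] j [0.25 0.39 1.5  0.   1.25 1.49] F [ 0.3  0.9 -0.8] w 0.434
[0.648, 0.106, 0.19] -> [ 0.0726  0.1036 -0.0027] dist 0.127
```

Emit:
play_rows(series=[[[0.35, 0.021, 0.03, -0.002, 0, 0, 0], [0.35, 0.04, 0.057, -0.003, 0, 0, 0], [0.35, 0.057, 0.08, -0.003, 0, 0, 0], [0.35, 0.067, 0.096, -0.003, 0, 0, 0], [0.35, 0.0726, 0.1036, -0.003, 0, 0, 0]]])

```text
t: 5.25
position: [0.6478, 0.1057, 0.1897]
tcp_rot: [0.986, 0.168, -0.0, 0.0]
force: [-0.2, 0.4, -1.6]
gripper_width: 0.434
```

```bash
python3 go.py .648 .106 .19; python3 wr.py w3 .648 .106 .061 .045;
```

```text
t 5.25 pos [0.6478 0.1057 0.1897] yaw 19.35 tilt [-0.0003 -0.0001] j [ 0.11  0.57  1.23 -0.    1.34  1.34] F [-0.2  0.4 -1.6] w 0.434
[0.648, 0.106, 0.19] -> [ 0.0003 -0.0002 -0.0003] dist 0.000
wrist [0.6507 0.1065 0.0441] 0.21 75 px [[280. 197.]]
```

View pics/w3.png

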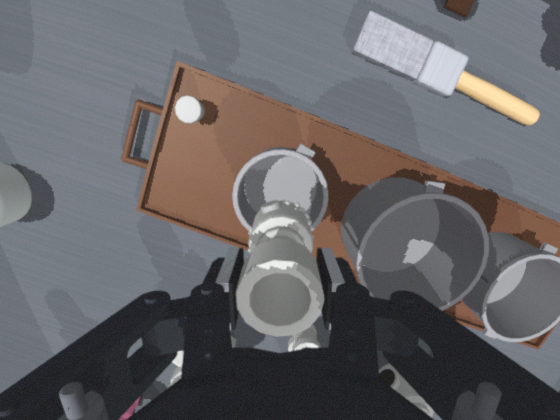

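Emit:
play_rows(series=[[[0.35, 0.0016, 0, 0.01, 0, 0, 0], [0.35, 0.0016, 0, 0.035, 0, 0, 0], [0.35, 0.0016, 0, 0.065, 0, 0, 0], [0.35, 0.0016, 0, 0.09, 0, 0, 0], [0.35, 0.0016, 0, 0.102, 0, 0, 0]]])

```text
t: 5.8
position: [0.6468, 0.1083, 0.0848]
tcp_rot: [0.986, 0.169, -0.002, -0.0]
force: [0.1, -0.6, -1.0]
gripper_width: 0.435
```

```bash
python3 go.py .6495 .1062 .075; python3 wr.py w4 .649 .106 .061 .045
```

```text
t 5.80 pos [0.6468 0.1083 0.0848] yaw 19.47 tilt [-0.0037 -0.0002] j [0.11 0.68 1.32 0.   1.15 1.34] F [ 0.1 -0.6 -1. ] w 0.435
[0.6495, 0.1062, 0.075] -> [0.0018 0.0028 0.0098] dist 0.010
wrist [0.6497 0.1062 0.0446] 0.3 70 px [[284. 243.]]
```

View pics/w4.png

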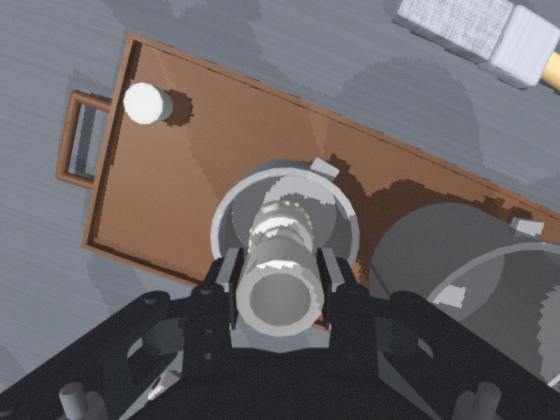

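Emit:
play_rows(series=[[[0.35, 0.0015, 0.0025, 0.003, 0, 0, 0], [0.35, 0.0015, 0.0025, 0.006, 0, 0, 0], [0.35, 0.0015, 0.0025, 0.008, 0, 0, 0], [0.35, 0.0015, 0.0025, 0.009, 0, 0, 0]]])

```text
t: 6.25
position: [0.6511, 0.1056, 0.0791]
tcp_rot: [0.986, 0.169, 0.0, 0.0]
force: [-0.8, 0.0, -1.9]
gripper_width: 0.433
```

```bash
python3 go.py .6493 .1062 .073
```

```text
t 6.25 pos [0.6511 0.1056 0.0791] yaw 19.41 tilt [0.0009 0.0001] j [0.11 0.69 1.32 0.   1.14 1.34] F [-0.8  0.  -1.9] w 0.433
[0.6493, 0.1062, 0.073] -> [-0.0014 -0.0012  0.0061] dist 0.006
```

Emit:
play_rows(series=[[[0.35, 0, 0, 0.0015, 0, 0, 0], [0.35, 0, 0, 0.003, 0, 0, 0]]])

```text
t: 6.45
position: [0.6509, 0.1055, 0.0757]
tcp_rot: [0.986, 0.169, 0.0, 0.0]
force: [0.3, 0.1, -1.1]
gripper_width: 0.435
```

Emit:
play_rows(series=[[[0.35, 0, 0, 0.0015, 0, 0, 0], [0.35, 0, 0, 0.0015, 0, 0, 0]]])

```text
t: 6.65
position: [0.6507, 0.1055, 0.0738]
tcp_rot: [0.986, 0.169, -0.0, -0.0]
force: [0.5, 0.8, -1.0]
gripper_width: 0.432
```

Emit:
play_rows(series=[[[0.35, 0, 0, 0.001, 0, 0, 0], [0.35, 0, 0, 0.0015, 0, 0, 0]]])

```text
t: 6.85
position: [0.6508, 0.1056, 0.0725]
tcp_rot: [0.986, 0.169, -0.0, -0.0]
force: [-0.4, -0.2, -1.7]
gripper_width: 0.435
```

```bash
python3 go.py .6493 .1062 .073;python3 wr.py w5 .649 .106 .061 .045;
```

```text
t 6.85 pos [0.6508 0.1056 0.0725] yaw 19.41 tilt [-0.  0.] j [0.11 0.7  1.32 0.   1.13 1.34] F [-0.4 -0.2 -1.7] w 0.435
[0.6493, 0.1062, 0.073] -> [-0.0012 -0.0011 -0.0005] dist 0.002
wrist [0.6517 0.1066 0.0434] 0.53 72 px [[278. 253.]]
```

View pics/w5.png

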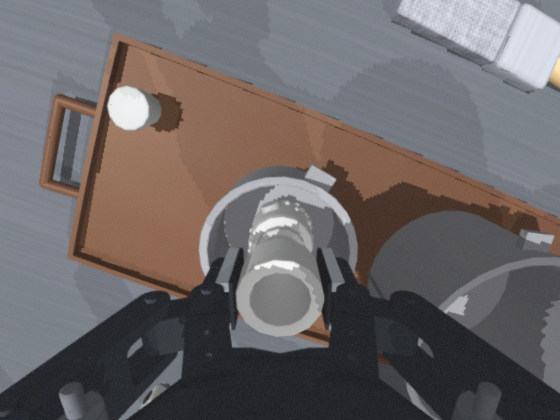

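Emit:
play_rows(series=[[[0.35, 0, -0.001, 0.001, 0, 0, 0], [0.35, 0, -0.001, 0.001, 0, 0, 0]]])

```text
t: 7.1
position: [0.6505, 0.1065, 0.0715]
tcp_rot: [0.986, 0.169, 0.0, -0.0]
force: [0.1, 0.2, 0.0]
gripper_width: 0.436
```

Emit:
play_rows(series=[[[0.35, 0, 0, 0.001, 0, 0, 0], [0.35, 0, 0, 0.001, 0, 0, 0]]])

```text
t: 7.3
position: [0.6509, 0.1066, 0.0714]
tcp_rot: [0.986, 0.169, 0.001, 0.0]
force: [-1.6, -0.9, 5.2]
gripper_width: 0.434
```

Emit:
play_rows(series=[[[0.5, 0, 0, 0, 0, 0, 0], [0.6, 0, 0, 0, 0, 0, 0], [0.75, 0, 0, 0, 0, 0, 0], [0.75, 0, 0, 0, 0, 0, 0]]])

```text
t: 7.7
position: [0.6505, 0.1065, 0.0704]
tcp_rot: [0.986, 0.169, -0.0, -0.0]
force: [0.5, 0.3, 0.7]
gripper_width: 0.749
```

Emit:
play_rows(series=[[[0.75, 0, 0, -0.01, 0, 0, 0], [0.75, 0, 0, -0.04, 0, 0, 0], [0.75, 0, 0, -0.08, 0, 0, 0], [0.75, 0, 0, -0.13, 0, 0, 0], [1, 0, 0, -0.17, 0, 0, 0]]])

```text
t: 8.2
position: [0.6505, 0.1065, 0.2444]
tcp_rot: [0.986, 0.169, 0.001, 0.0]
force: [0.6, 0.6, -0.2]
gripper_width: 0.897
```

```bash
python3 go.py .389 -.284 .25; python3 wr.py w6 .65 .106 .061 .045; python3 - <<'E'
from h import *
from cell import bot
im=cv2.imread("pics/w6.png"); s=bot.get_state();c=cam("wrist",s)
print(circ(c,im,(.65,.1065),.104,.019))
E
```

```text
t 8.20 pos [0.6505 0.1065 0.2444] yaw 19.41 tilt [0.0024 0.0002] j [ 0.11  0.54  1.15 -0.    1.45  1.34] F [ 0.6  0.6 -0.2] w 0.897
[0.389, -0.284, 0.25] -> [-0.3764  0.2813 -0.0063] dist 0.470
wrist [0.65   0.1063 0.0445] 0.19 89 px [[280. 188.]]
(array([0.6516385 , 0.10526732, 0.01926784]), np.float64(4.024640918724037e-05), 83)
```

View pics/w6.png

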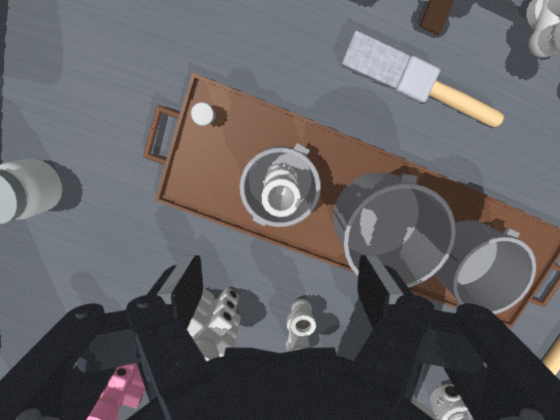

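Small shell stands in the small can, with the rim at (281,194) and the can at (280,188), about 2 mm off centre. Next, the medium shell.

Emit:
play_rows(series=[[[1, -0.035, 0.027, 0, 0, 0, 0], [1, -0.073, 0.055, 0, 0, 0, 0], [1, -0.11, 0.083, 0, 0, 0, 0], [1, -0.148, 0.111, 0, 0, 0, 0], [1, -0.186, 0.139, 0, 0, 0, 0]]])

```text
t: 8.75
position: [0.5199, -0.0877, 0.2411]
tcp_rot: [0.986, 0.169, 0.0, 0.0]
force: [2.0, -1.3, 0.2]
gripper_width: 1.004
```

Emit:
play_rows(series=[[[1, -0.037, 0.028, 0, 0, 0, 0], [1, -0.073, 0.055, 0, 0, 0, 0], [1, -0.11, 0.083, 0, 0, 0, 0], [1, -0.148, 0.111, 0, 0, 0, 0], [1, -0.175, 0.132, 0, 0, 0, 0]]])

```text
t: 9.25
position: [0.3984, -0.2709, 0.2413]
tcp_rot: [0.986, 0.168, 0.0, 0.0]
force: [0.9, -0.1, -0.2]
gripper_width: 1.001
```

```bash
python3 go.py .389 -.284 .25; python3 wr.py w7 .389 -.284 .115 .0235
```

```text
t 9.25 pos [ 0.3984 -0.2709  0.2413] yaw 19.35 tilt [ 0.0007 -0.0008] j [-0.67  0.14  1.69 -0.    1.31  0.56] F [ 0.9 -0.1 -0.2] w 1.001
[0.389, -0.284, 0.25] -> [-0.0132  0.0093 -0.0087] dist 0.018
wrist [ 0.3907 -0.2835  0.0234] 0.19 78 px [[290. 213.]]
```

View pics/w7.png

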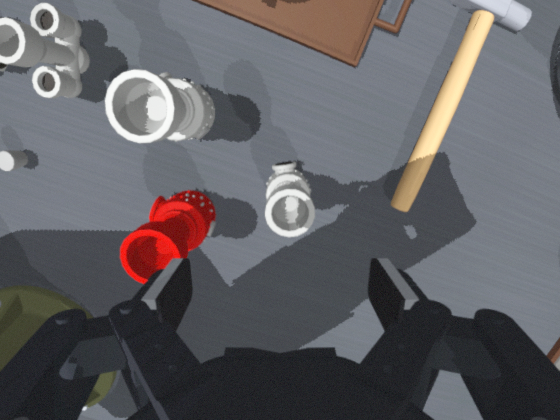

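The medium shell's rim shows at (290,213) in the wrist view. The red look-alike at (150,255)/(185,215) is about 105 mm away, so I'll go down with the jaws at 0.85.

```bash
python3 go.py .3905 -.2837 .083; python3 - <<'E'
from h import *
ct=cam("top");p=cast(ct,[[365,274]],.14)[0];print("red",p)
E
```

```text
t 9.30 pos [ 0.3969 -0.2735  0.2412] yaw 19.26 tilt [ 0.0001 -0.0016] j [-0.68  0.14  1.69 -0.    1.31  0.56] F [-1.4 -1.9 -0.3] w 0.995
[0.3905, -0.2837, 0.083] -> [-0.0093  0.0072  0.1582] dist 0.159
red [ 0.31538513 -0.17097584  0.14      ]
```

Emit:
play_rows(series=[[[0.85, -0.009, 0.007, 0.02, 0, 0, 0], [0.85, -0.009, 0.007, 0.05, 0, 0, 0], [0.85, -0.009, 0.007, 0.08, 0, 0, 0], [0.85, -0.009, 0.007, 0.1, 0, 0, 0], [0.85, -0.009, 0.007, 0.1, 0, 0, 0]]])

```text
t: 9.8
position: [0.3931, -0.278, 0.1387]
tcp_rot: [0.986, 0.169, -0.001, -0.001]
force: [0.2, -0.0, 0.3]
gripper_width: 0.852
```

```bash
python3 go.py .3905 -.2837 .083; python3 wr.py w8 .3905 -.2837 .115 .0235
```

```text
t 9.80 pos [ 0.3931 -0.278   0.1387] yaw 19.41 tilt [-0.003   0.0025] j [-0.69  0.25  1.81  0.    1.08  0.54] F [ 0.2 -0.   0.3] w 0.852
[0.3905, -0.2837, 0.083] -> [-0.0042  0.0047  0.0557] dist 0.056
wrist [ 0.3907 -0.2835  0.0232] 0.04 69 px [[287. 252.]]
```

Emit:
play_rows(series=[[[0.85, -0.004, 0.0045, 0.01, 0, 0, 0], [0.85, -0.004, 0.0045, 0.03, 0, 0, 0], [0.85, -0.004, 0.0045, 0.045, 0, 0, 0], [0.85, -0.004, 0.0045, 0.053, 0, 0, 0], [0.85, -0.004, 0.0045, 0.055, 0, 0, 0]]])

```text
t: 10.35
position: [0.3916, -0.2845, 0.0854]
tcp_rot: [0.986, 0.169, -0.0, -0.0]
force: [-0.9, 0.2, 0.0]
gripper_width: 0.852
```

```bash
python3 go.py .3905 -.2837 .083
```

```text
t 10.35 pos [ 0.3916 -0.2845  0.0854] yaw 19.41 tilt [-0.0001  0.    ] j [-0.7   0.34  1.85 -0.    0.96  0.53] F [-0.9  0.2  0. ] w 0.852
[0.3905, -0.2837, 0.083] -> [-0.0008 -0.0011  0.0024] dist 0.003
```

Centred within about 1 mm; closing.

Emit:
play_rows(series=[[[0.7, -0.0008, -0.001, 0.002, 0, 0, 0], [0.62, -0.0008, -0.001, 0.002, 0, 0, 0], [0.59, -0.0008, -0.001, 0.002, 0, 0, 0], [0.57, -0.0008, -0.001, 0.002, 0, 0, 0], [0.55, -0.0008, -0.001, 0.002, 0, 0, 0]]], squeeze=30)

```text
t: 10.85
position: [0.3907, -0.2836, 0.0838]
tcp_rot: [0.986, 0.169, 0.0, 0.0]
force: [0.3, 0.0, 0.2]
gripper_width: 0.548
```

Emit:
play_rows(series=[[[0.53, 0, 0, 0, 0, 0, 0], [0.5, 0, 0, 0, 0, 0, 0], [0.45, 0, 0, 0, 0, 0, 0], [0.45, 0, 0, 0, 0, 0, 0]]])

```text
t: 11.25
position: [0.3907, -0.2836, 0.084]
tcp_rot: [0.986, 0.169, 0.0, 0.0]
force: [-1.1, 1.8, 5.7]
gripper_width: 0.539
```

```bash
python3 go.py; python3 wr.py w9 .3905 -.2837 .115 .0235
```

```text
t 11.25 pos [ 0.3907 -0.2836  0.084 ] yaw 19.41 tilt [ 0.0004 -0.0002] j [-0.7   0.34  1.85  0.    0.95  0.53] F [-1.1  1.8  5.7] w 0.539
wrist [ 0.3911 -0.2836  0.0232] 0.09 90 px [[280. 297.]]
```

Emit:
play_rows(series=[[[0.45, 0, 0, -0.01, 0, 0, 0], [0.45, 0, 0, -0.035, 0, 0, 0], [0.45, 0, 0, -0.07, 0, 0, 0], [0.45, 0, 0, -0.11, 0, 0, 0], [0.45, 0, 0, -0.14, 0, 0, 0]]])

```text
t: 11.8
position: [0.3906, -0.2836, 0.2265]
tcp_rot: [0.986, 0.169, 0.001, 0.001]
force: [-0.0, -1.5, -2.5]
gripper_width: 0.534
```

```bash
python3 go.py .635 -.1725 .21
```

```text
t 11.80 pos [ 0.3906 -0.2836  0.2265] yaw 19.41 tilt [ 0.0014 -0.0013] j [-0.7   0.15  1.71 -0.    1.27  0.53] F [-0.  -1.5 -2.5] w 0.534
[0.635, -0.1725, 0.21] -> [ 0.2674 -0.0236  0.0167] dist 0.269
```

Emit:
play_rows(series=[[[0.45, 0.02, -0.002, 0, 0, 0, 0], [0.45, 0.05, -0.005, 0, 0, 0, 0], [0.45, 0.085, -0.008, 0, 0, 0, 0], [0.45, 0.12, -0.011, 0.005, 0, 0, 0], [0.45, 0.155, -0.014, 0.01, 0, 0, 0]]])

```text
t: 12.3
position: [0.5332, -0.2181, 0.214]
tcp_rot: [0.986, 0.169, 0.0, 0.0]
force: [-0.3, -0.1, -1.3]
gripper_width: 0.535
```

Emit:
play_rows(series=[[[0.45, 0.03, -0.003, 0.005, 0, 0, 0], [0.45, 0.06, -0.005, 0.006, 0, 0, 0], [0.45, 0.088, -0.008, 0.006, 0, 0, 0], [0.45, 0.105, -0.01, 0.006, 0, 0, 0], [0.45, 0.112, -0.01, 0.006, 0, 0, 0]]])

```text
t: 12.8
position: [0.6352, -0.1712, 0.2074]
tcp_rot: [0.986, 0.169, -0.0, -0.0]
force: [-0.2, -0.4, -2.4]
gripper_width: 0.54
```

```bash
python3 go.py .635 -.1725 .21; python3 wr.py w10 .635 -.1725 .076 .0525
```

```text
t 12.80 pos [ 0.6352 -0.1712  0.2074] yaw 19.48 tilt [-0.0005  0.0003] j [-0.32  0.56  1.21  0.    1.37  0.91] F [-0.2 -0.4 -2.4] w 0.540
[0.635, -0.1725, 0.21] -> [-0.0007  0.0011 -0.0026] dist 0.003
wrist [ 0.6367 -0.1727  0.0523] 0.21 64 px [[282. 199.]]
```

View pics/w10.png

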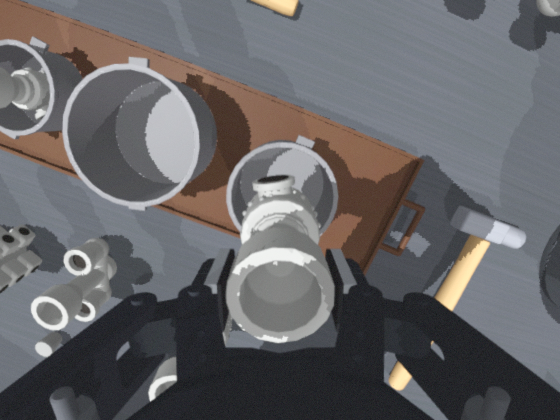

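Medium can's rim is centred at (282,199), so about (0.636, -0.173). Shell is upright in the jaws; lowering.

Emit:
play_rows(series=[[[0.45, -0.0005, 0.001, 0.015, 0, 0, 0], [0.45, -0.0005, 0.001, 0.04, 0, 0, 0], [0.45, -0.0005, 0.001, 0.07, 0, 0, 0], [0.45, -0.0005, 0.001, 0.09, 0, 0, 0], [0.45, -0.0005, 0.001, 0.098, 0, 0, 0]]])

```text
t: 13.35
position: [0.6324, -0.1737, 0.1066]
tcp_rot: [0.986, 0.168, -0.002, -0.001]
force: [-0.1, 0.7, -2.6]
gripper_width: 0.537
```

Emit:
play_rows(series=[[[0.45, 0, 0, 0.001, 0, 0, 0], [0.45, 0, 0, 0.002, 0, 0, 0]]])

```text
t: 13.55
position: [0.6344, -0.1738, 0.1085]
tcp_rot: [0.986, 0.168, 0.001, 0.0]
force: [0.4, -0.0, -0.9]
gripper_width: 0.538
```

```bash
python3 go.py .6355 -.1726 .092; python3 wr.py w11 .635 -.1725 .076 .0525
```

```text
t 13.55 pos [ 0.6344 -0.1738  0.1085] yaw 19.39 tilt [ 0.0013 -0.0005] j [-0.32  0.65  1.3  -0.    1.19  0.91] F [ 0.4 -0.  -0.9] w 0.538
[0.6355, -0.1726, 0.092] -> [ 0.0014 -0.0007  0.0165] dist 0.017
wrist [ 0.637  -0.1727  0.0519] 0.19 69 px [[279. 236.]]
```

View pics/w11.png

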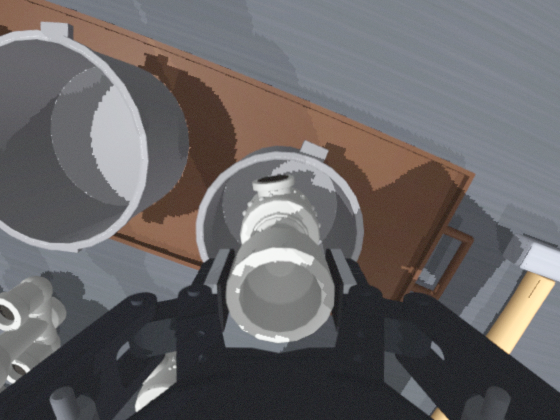

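Emit:
play_rows(series=[[[0.45, 0.001, -0.0005, 0.003, 0, 0, 0], [0.45, 0.0018, -0.0005, 0.006, 0, 0, 0], [0.45, 0.0018, -0.0005, 0.009, 0, 0, 0], [0.45, 0.0018, -0.0005, 0.011, 0, 0, 0], [0.45, 0.0018, -0.0005, 0.0125, 0, 0, 0]]])

```text
t: 14.1
position: [0.6357, -0.1722, 0.0948]
tcp_rot: [0.986, 0.169, -0.0, -0.0]
force: [0.1, -0.6, -2.1]
gripper_width: 0.535
```

Emit:
play_rows(series=[[[0.45, 0, 0, 0.001, 0, 0, 0], [0.45, 0, 0, 0.001, 0, 0, 0]]])

```text
t: 14.3
position: [0.6358, -0.1723, 0.0939]
tcp_rot: [0.986, 0.169, -0.0, -0.0]
force: [-0.3, -0.3, -1.5]
gripper_width: 0.533
```

Emit:
play_rows(series=[[[0.45, 0, 0, 0.001, 0, 0, 0], [0.45, 0, 0, 0.001, 0, 0, 0]]])

```text
t: 14.5
position: [0.6358, -0.1723, 0.093]
tcp_rot: [0.986, 0.169, -0.0, -0.0]
force: [1.0, 0.1, -1.2]
gripper_width: 0.532
```

Emit:
play_rows(series=[[[0.45, 0, 0, 0.001, 0, 0, 0], [0.45, 0, 0, 0.001, 0, 0, 0]]])

```text
t: 14.7
position: [0.6358, -0.1723, 0.0921]
tcp_rot: [0.986, 0.169, 0.0, 0.0]
force: [-0.1, 0.9, -0.9]
gripper_width: 0.535
```

Emit:
play_rows(series=[[[0.45, 0, 0, 0.001, 0, 0, 0], [0.45, 0, 0, 0.001, 0, 0, 0]]])

```text
t: 14.9
position: [0.6361, -0.1722, 0.0921]
tcp_rot: [0.986, 0.169, 0.001, 0.0]
force: [-1.7, 1.9, 7.2]
gripper_width: 0.538
```

Contact at TCP z 0.092, as predicted; releasing.

Emit:
play_rows(series=[[[0.6, 0, 0, 0, 0, 0, 0], [0.7, 0, 0, 0, 0, 0, 0], [0.8, 0, 0, 0, 0, 0, 0], [0.8, 0, 0, 0, 0, 0, 0]]])

```text
t: 15.3
position: [0.6358, -0.1723, 0.091]
tcp_rot: [0.986, 0.169, -0.0, -0.0]
force: [0.3, 0.9, 0.8]
gripper_width: 0.799
```

Emit:
play_rows(series=[[[0.8, 0, 0, -0.01, 0, 0, 0], [0.8, 0, 0, -0.04, 0, 0, 0], [0.8, 0, 0, -0.08, 0, 0, 0], [0.8, 0, 0, -0.13, 0, 0, 0], [0.9, 0, 0, -0.17, 0, 0, 0]]])

```text
t: 15.8
position: [0.6358, -0.1722, 0.265]
tcp_rot: [0.986, 0.169, 0.001, 0.001]
force: [0.4, -0.5, 0.3]
gripper_width: 0.899
```

```bash
python3 go.py .439 -.14 .26; python3 wr.py w12 .636 -.1725 .076 .0525; python3 - <<'E'
from h import *
from cell import bot
im=cv2.imread("pics/w12.png"); s=bot.get_state();c=cam("wrist",s)
print(circ(c,im,(.636,-.1725),.123,.0235))
E
```

```text
t 15.80 pos [ 0.6358 -0.1722  0.265 ] yaw 19.41 tilt [ 0.0024 -0.0008] j [-0.32  0.53  1.12  0.    1.49  0.91] F [ 0.4 -0.5  0.3] w 0.899
[0.439, -0.14, 0.26] -> [-0.1749 -0.0958  0.0045] dist 0.199
wrist [ 0.6366 -0.1728  0.0524] 0.28 84 px [[280. 186.]]
(array([ 0.63696167, -0.1736934 ,  0.02393842]), np.float64(0.0001615758421646718), 80)
```

View pics/w12.png

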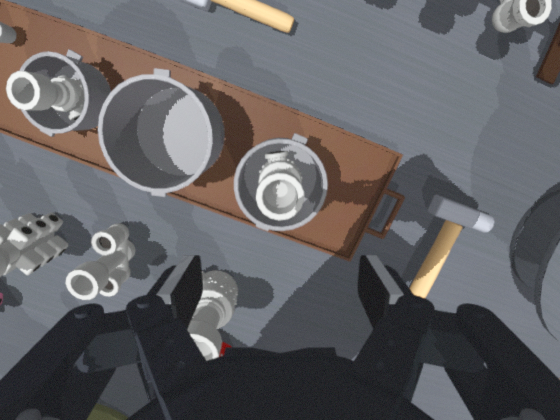

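Medium shell at (281,194) stands in its can at (280,186), about 1 mm off centre. Next, the large shell.

Emit:
play_rows(series=[[[1, -0.03, -0.017, 0, 0, 0, 0], [1, -0.07, -0.038, 0, 0, 0, 0], [1, -0.11, -0.06, 0, 0, 0, 0], [1, -0.145, -0.08, 0, 0, 0, 0], [1, -0.168, -0.092, 0, 0, 0, 0]]])

```text
t: 16.35
position: [0.4446, -0.1408, 0.2617]
tcp_rot: [0.986, 0.169, 0.0, 0.0]
force: [-0.6, -1.4, -0.4]
gripper_width: 0.998
```

Emit:
play_rows(series=[[[1, -0.004, -0.002, 0, 0, 0, 0], [1, -0.004, -0.002, 0, 0, 0, 0]]])

```text
t: 16.55
position: [0.4423, -0.1408, 0.2619]
tcp_rot: [0.986, 0.168, 0.001, 0.0]
force: [-0.2, 0.2, -0.1]
gripper_width: 1.0
```

```bash
python3 go.py .439 -.14 .26; python3 wr.py w13 .439 -.14 .14 .028
```

```text
t 16.55 pos [ 0.4423 -0.1408  0.2619] yaw 19.39 tilt [ 0.0016 -0.0006] j [-0.39  0.08  1.71  0.    1.35  0.85] F [-0.2  0.2 -0.1] w 1.000
[0.439, -0.14, 0.26] -> [-0.0028 -0.0019  0.0019] dist 0.004
wrist [ 0.4405 -0.1398  0.0278] 0.18 71 px [[278. 204.]]
```

View pics/w13.png

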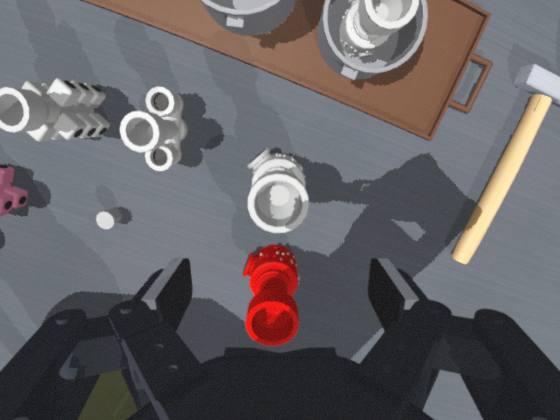

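The grey large shell is at (278,204), with its measured rim radius of 27.8 mm matching. The red look-alike is behind it at (272,320), the elbow at (155,130), both clear of the jaws. Centre is (0.440, -0.140).

```bash
python3 go.py .4403 -.14 .107
```

```text
t 16.60 pos [ 0.4428 -0.1409  0.2616] yaw 19.40 tilt [ 0.0011 -0.0004] j [-0.39  0.08  1.71  0.    1.35  0.85] F [-0.5 -0.2 -0.3] w 1.000
[0.4403, -0.14, 0.107] -> [-0.0022 -0.0018  0.1546] dist 0.155
```

Emit:
play_rows(series=[[[1, -0.0015, -0.001, 0.015, 0, 0, 0], [1, -0.0015, -0.001, 0.05, 0, 0, 0], [1, -0.0015, -0.001, 0.08, 0, 0, 0], [1, -0.0015, -0.001, 0.09, 0, 0, 0], [1, -0.0015, -0.001, 0.09, 0, 0, 0]]])

```text
t: 17.1
position: [0.4408, -0.1403, 0.1702]
tcp_rot: [0.986, 0.169, -0.001, -0.001]
force: [0.0, -0.2, 0.5]
gripper_width: 1.001
```

```bash
python3 wr.py w14 .44 -.14 .14 .028; python3 go.py .4403 -.14 .107
```

```text
wrist [ 0.4406 -0.1399  0.0278] 0.12 57 px [[279. 242.]]
t 17.15 pos [ 0.4412 -0.1405  0.1715] yaw 19.42 tilt [-0.0002  0.0001] j [-0.39  0.17  1.83  0.    1.14  0.84] F [ 0.4 -0.   0.3] w 0.998
[0.4403, -0.14, 0.107] -> [-0.0007 -0.0007  0.0645] dist 0.064
```

Emit:
play_rows(series=[[[1, -0.0005, -0.0005, 0.015, 0, 0, 0], [1, -0.0005, -0.0005, 0.035, 0, 0, 0], [1, -0.0005, -0.0005, 0.052, 0, 0, 0], [1, -0.0005, -0.0005, 0.062, 0, 0, 0], [0.9, -0.0005, -0.0005, 0.064, 0, 0, 0]]])

```text
t: 17.65
position: [0.4403, -0.1401, 0.1072]
tcp_rot: [0.986, 0.169, 0.0, 0.0]
force: [0.0, -0.1, 0.1]
gripper_width: 0.906
```

```bash
python3 go.py .4404 -.14 .107
```

```text
t 17.65 pos [ 0.4403 -0.1401  0.1072] yaw 19.42 tilt [ 0.0001 -0.0001] j [-0.39  0.26  1.89 -0.    0.99  0.84] F [ 0.  -0.1  0.1] w 0.906
[0.4404, -0.14, 0.107] -> [ 0.0001 -0.0001  0.0002] dist 0.000
```

Emit:
play_rows(series=[[[0.8, 0, 0, 0, 0, 0, 0], [0.73, 0, 0, 0, 0, 0, 0], [0.7, 0, 0, 0, 0, 0, 0], [0.68, 0, 0, 0, 0, 0, 0], [0.66, 0, 0, 0, 0, 0, 0]]], squeeze=35)

```text
t: 18.15
position: [0.44, -0.14, 0.1073]
tcp_rot: [0.986, 0.169, 0.0, 0.0]
force: [-0.4, 1.0, 0.1]
gripper_width: 0.664
```

Emit:
play_rows(series=[[[0.64, 0, 0, 0, 0, 0, 0], [0.61, 0, 0, 0, 0, 0, 0], [0.55, 0, 0, 0, 0, 0, 0], [0.55, 0, 0, 0, 0, 0, 0]]])

```text
t: 18.55
position: [0.4401, -0.14, 0.1076]
tcp_rot: [0.986, 0.169, 0.0, 0.0]
force: [-2.4, 1.4, 6.6]
gripper_width: 0.642
```

Emit:
play_rows(series=[[[0.55, 0, 0, -0.01, 0, 0, 0], [0.55, 0, 0, -0.03, 0, 0, 0], [0.55, 0, 0, -0.065, 0, 0, 0], [0.55, 0, 0, -0.1, 0, 0, 0], [0.55, 0, 0, -0.13, 0, 0, 0]]])

```text
t: 19.05
position: [0.4397, -0.1399, 0.2392]
tcp_rot: [0.986, 0.169, 0.0, 0.0]
force: [-0.2, 0.4, -4.1]
gripper_width: 0.644
```

```bash
python3 go.py .645 -.031 .25; python3 wr.py w15 .645 -.031 .091 .0605
```

```text
t 19.05 pos [ 0.4397 -0.1399  0.2392] yaw 19.41 tilt [ 0.0005 -0.0002] j [-0.39  0.09  1.75 -0.    1.3   0.84] F [-0.2  0.4 -4.1] w 0.644
[0.645, -0.031, 0.25] -> [ 0.2298 -0.0345 -0.0107] dist 0.233
wrist [7.1185 1.9694 0.0629] 2.58 51 px [[283. 113.]]
```

View pics/w15.png

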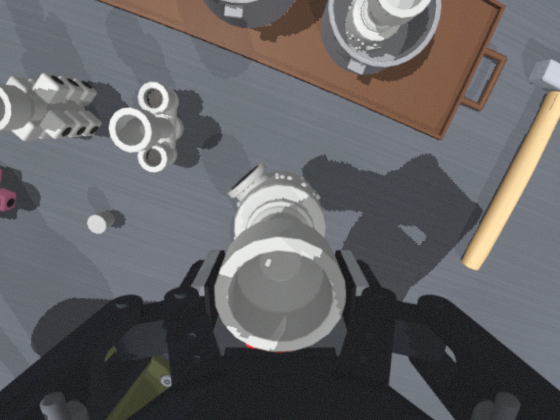

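Large shell held upright, with the cup at (280,290) between the pads. The fit on the can was meaningless because the can is out of view. Moving to the can.

Emit:
play_rows(series=[[[0.55, 0.015, -0.002, -0.008, 0, 0, 0], [0.55, 0.04, -0.006, -0.015, 0, 0, 0], [0.55, 0.07, -0.01, -0.015, 0, 0, 0], [0.55, 0.105, -0.016, -0.015, 0, 0, 0], [0.55, 0.14, -0.021, -0.015, 0, 0, 0]]])

```text
t: 19.6
position: [0.5658, -0.0729, 0.2521]
tcp_rot: [0.986, 0.168, -0.0, -0.0]
force: [-0.9, 0.0, -3.6]
gripper_width: 0.644
```

Emit:
play_rows(series=[[[0.55, 0.03, -0.005, 0, 0, 0, 0], [0.55, 0.055, -0.008, 0, 0, 0, 0], [0.55, 0.075, -0.011, 0, 0, 0, 0], [0.55, 0.086, -0.013, 0, 0, 0, 0], [0.55, 0.09, -0.0135, 0, 0, 0, 0]]])

```text
t: 20.1
position: [0.6458, -0.0304, 0.2514]
tcp_rot: [0.986, 0.169, -0.001, -0.0]
force: [0.0, -1.0, -4.1]
gripper_width: 0.642
```

```bash
python3 wr.py w16 .645 -.031 .091 .0605;  python3 go.py .645 -.031 .25
```

```text
wrist [ 0.6459 -0.031   0.0609] 0.37 67 px [[280. 192.]]
t 20.15 pos [ 0.6457 -0.0306  0.2514] yaw 19.44 tilt [-0.0012  0.0001] j [-0.1   0.51  1.19  0.    1.45  1.13] F [ 1.   1.  -4.4] w 0.641
[0.645, -0.031, 0.25] -> [-0.0008  0.0002  0.0014] dist 0.002
```

View pics/w16.png

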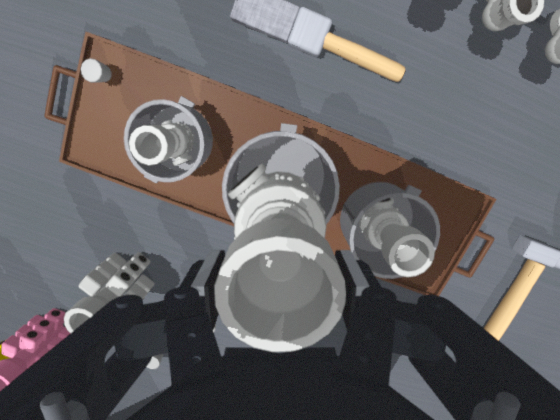

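Emit:
play_rows(series=[[[0.55, 0, 0, 0.015, 0, 0, 0], [0.55, 0, 0, 0.04, 0, 0, 0], [0.55, 0, 0, 0.07, 0, 0, 0], [0.55, 0, 0, 0.095, 0, 0, 0], [0.55, 0, 0, 0.11, 0, 0, 0]]])

```text
t: 20.65
position: [0.6443, -0.0314, 0.1401]
tcp_rot: [0.986, 0.168, -0.001, -0.0]
force: [0.6, 1.4, -3.4]
gripper_width: 0.638
```

Emit:
play_rows(series=[[[0.55, 0, 0, 0.003, 0, 0, 0], [0.55, 0, 0, 0.005, 0, 0, 0], [0.55, 0, 0, 0.005, 0, 0, 0]]])

```text
t: 20.95
position: [0.6458, -0.0312, 0.1383]
tcp_rot: [0.986, 0.169, 0.001, 0.0]
force: [0.2, -0.3, -3.6]
gripper_width: 0.638
```

```bash
python3 wr.py w17 .645 -.031 .091 .0605;  python3 go.py .6458 -.031 .116
```

```text
wrist [ 0.647  -0.0307  0.0602] 0.03 63 px [[279. 230.]]
t 21.00 pos [ 0.6459 -0.0311  0.1384] yaw 19.41 tilt [ 0.0019 -0.0002] j [-0.1   0.59  1.32  0.    1.22  1.13] F [-0.  -0.1 -3.6] w 0.644
[0.6458, -0.031, 0.116] -> [-0.     -0.0002  0.0224] dist 0.022
```

View pics/w17.png

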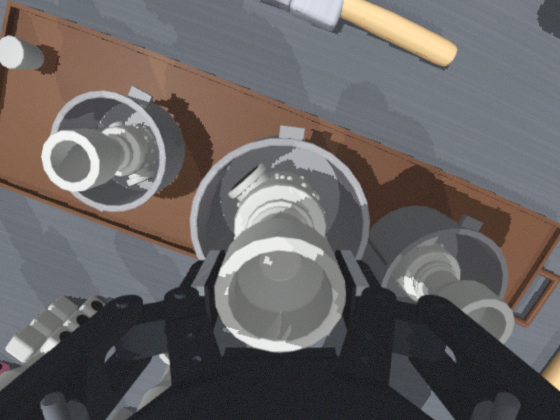

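Emit:
play_rows(series=[[[0.55, 0.0005, 0, 0.004, 0, 0, 0], [0.55, 0.0005, 0, 0.009, 0, 0, 0], [0.55, 0.0005, 0, 0.014, 0, 0, 0], [0.55, 0.0005, 0, 0.017, 0, 0, 0], [0.55, 0.0005, 0, 0.019, 0, 0, 0]]])

```text
t: 21.5
position: [0.6458, -0.0309, 0.1175]
tcp_rot: [0.986, 0.169, -0.0, -0.0]
force: [-0.6, 0.9, -3.8]
gripper_width: 0.641
```

Emit:
play_rows(series=[[[0.55, 0, 0, 0.001, 0, 0, 0], [0.55, 0, 0, 0.001, 0, 0, 0]]])

```text
t: 21.7
position: [0.6459, -0.0309, 0.117]
tcp_rot: [0.986, 0.169, -0.0, -0.0]
force: [0.4, 0.0, -3.8]
gripper_width: 0.643
```

Emit:
play_rows(series=[[[0.55, 0, 0, 0.001, 0, 0, 0], [0.55, 0, 0, 0.001, 0, 0, 0]]])

```text
t: 21.9
position: [0.6459, -0.0309, 0.1161]
tcp_rot: [0.986, 0.169, 0.0, -0.0]
force: [0.6, 0.3, -4.2]
gripper_width: 0.643
```

Emit:
play_rows(series=[[[0.55, 0, 0, 0.001, 0, 0, 0], [0.55, 0, 0, 0.001, 0, 0, 0]]])

```text
t: 22.1
position: [0.6462, -0.0308, 0.1158]
tcp_rot: [0.986, 0.169, 0.001, 0.0]
force: [-0.6, 0.5, 2.5]
gripper_width: 0.64
```

Emit:
play_rows(series=[[[0.55, 0, 0, 0.0005, 0, 0, 0], [0.55, 0, 0, 0.0005, 0, 0, 0]]])

```text
t: 22.3
position: [0.6463, -0.0308, 0.1157]
tcp_rot: [0.986, 0.169, 0.001, 0.0]
force: [-2.3, -0.3, 6.9]
gripper_width: 0.641
```

Contact at 0.1157, as predicted; releasing and lifting.

Emit:
play_rows(series=[[[0.7, 0, 0, 0, 0, 0, 0], [0.8, 0, 0, 0, 0, 0, 0], [0.9, 0, 0, 0, 0, 0, 0], [0.9, 0, 0, 0, 0, 0, 0]]])

```text
t: 22.7
position: [0.6459, -0.0309, 0.1145]
tcp_rot: [0.986, 0.169, -0.0, -0.0]
force: [-0.3, -0.4, 1.1]
gripper_width: 0.902
```

Emit:
play_rows(series=[[[0.9, 0, 0, -0.01, 0, 0, 0], [0.9, 0, 0, -0.04, 0, 0, 0], [0.9, 0, 0, -0.08, 0, 0, 0], [0.9, 0, 0, -0.13, 0, 0, 0], [0.9, 0, 0, -0.18, 0, 0, 0]]])

```text
t: 23.2
position: [0.6454, -0.0308, 0.2973]
tcp_rot: [0.986, 0.169, 0.0, 0.0]
force: [1.3, 0.4, -1.0]
gripper_width: 0.898
```

Emit:
play_rows(series=[[[0.9, -0.04, 0, 0, 0, 0, 0], [0.9, -0.08, 0, 0, 0, 0, 0], [0.9, -0.12, 0, 0, 0, 0, 0], [0.9, -0.15, 0, 0, 0, 0, 0], [0.9, -0.15, 0, 0, 0, 0, 0]]])

```text
t: 23.7
position: [0.5023, -0.0816, 0.2962]
tcp_rot: [0.986, 0.168, 0.001, 0.0]
force: [-0.1, 0.0, 0.7]
gripper_width: 0.897
```

```bash
python3 go.py; python3 - <<'E'
from h import *
from cell import bot
for n in ["scene","top","wrist"]:
    s=bot.get_state(); im=bot.capture(n)[:,:,::-1].copy(); cv2.imwrite(f"pics/{n}9.png",im); c=cam(n,s)
    for k,x,y,h,r,H,R in [("S",.650,.1064,.055,.0445,.095,.019),("M",.636,-.1727,.07,.0525,.115,.0235),("L",.646,-.031,.085,.0605,.14,.028)]:
        print(n,k,"can",circ(c,im,(x,y),h+.006,r)[0].round(4),"cup",circ(c,im,(x,y),H+.0085,R)[0].round(4))
E
```

```text
t 23.70 pos [ 0.5023 -0.0816  0.2962] yaw 19.32 tilt [ 0.0018 -0.0007] j [-0.23  0.16  1.54 -0.    1.44  1.  ] F [-0.1  0.   0.7] w 0.897
scene S can [0.6494 0.1058 0.0451] cup [0.6499 0.1053 0.0195]
scene M can [ 0.636  -0.1734  0.0531] cup [ 0.6359 -0.1723  0.0242]
scene L can [ 0.6465 -0.0313  0.061 ] cup [ 0.6465 -0.0312  0.0286]
top S can [0.6477 0.106  0.0455] cup [0.6479 0.1052 0.0196]
top M can [ 0.6282 -0.1707  0.0579] cup [ 0.6308 -0.167   0.0264]
top L can [ 0.6444 -0.0297  0.0607] cup [ 0.6442 -0.0299  0.0283]
wrist S can [0.6495 0.1056 0.0442] cup [0.6502 0.1048 0.0188]
wrist M can [ 0.6361 -0.1727  0.0524] cup [ 0.6357 -0.1721  0.0232]
wrist L can [ 0.6464 -0.031   0.0602] cup [ 0.6457 -0.0312  0.0273]
```

View pics/scene9.png

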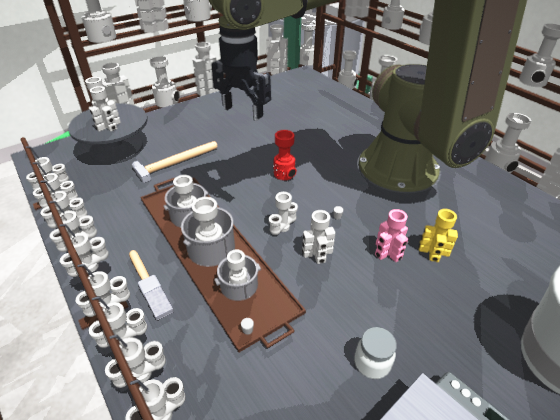

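View pics/top9.png

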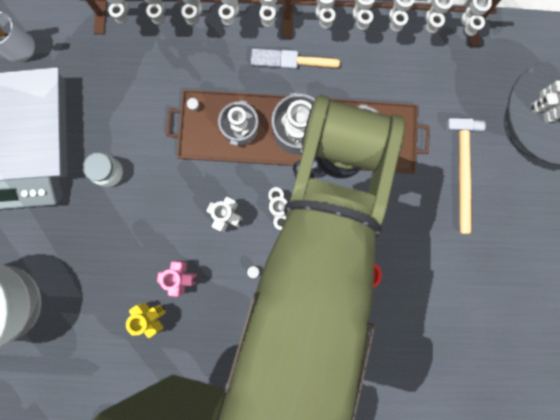

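View pics/wrist9.png

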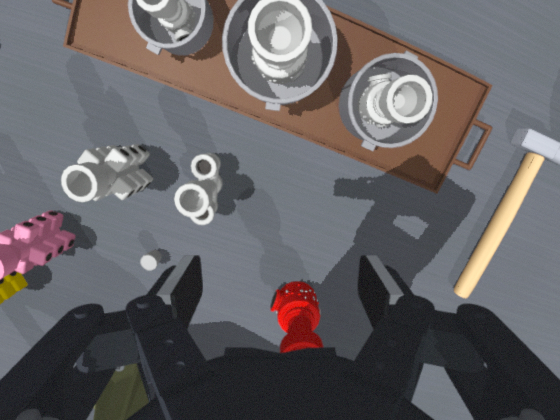

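Scene view: all three shells stand upright in their cans, at (237,258), (206,210) and (183,187). The cans, tree, elbow and red look-alike have not moved. Cup-to-can offsets are about 1 mm. The top view's medium reading is invalid because the arm covers it. Handing in.

```bash
python3 -c "
from cell import bot
print(bot.sign_off())"
```

```text
the job is handed in; nothing more can be done
None
```

All three pump-housing shells now stand upright, cup up, on the floor of their own cans: small, then medium, then large. The job was handed in at about 24 s of the 90 s allowed.

- **Setting down:** Each shell was lowered in steps of 1 mm or less until the wrist force showed contact, about 5–7 N. Contact came within about 0.4 mm of the height I expected each time.
- **Centring:** In the last scene and wrist pictures each cup is within about 1–1.5 mm of its can's centre. The cans read at the same positions as before, to within calibration error.
- **Everything else:** The block tree, elbow shell, red look-alike and pink and yellow trees look untouched in those pictures.
- **Checks that failed or disagreed:**
  - The last top-camera reading of the medium can is invalid because the arm covered it. The scene and wrist cameras agree on it.
  - One wrist reading, taken while carrying the large shell, missed because its can was out of view. I repeated it above the can.
  - The can rims measured 2–3 mm larger in radius than the plain wall, probably because the rim is rolled.

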